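Press the caps home on a rack of sample tubes and hold the lever down

ROBOT

A 6-joint arm with a two-finger parallel gripper is mounted at the origin on the work surface. World frame = base frame: x ahead of the robot, y to its left, z up, the work surface at z = 0. Lengths are in mm, angles in rad, forces in N, time in s.
With the tool pointing down it reaches from about 350 to 775 mm from the base axis. Payload 5.5 kg.
Tool frame: the origin (TCP) lies midway between the tips of the shut fingers; the grasp point (between the pads) lies 19 mm behind it; x points along the fingers, y is the direction in which the jaws open and shut, and the axes are right-handed (so a half turn about x gives the same grasp; the last joint's range is limited). The gripper opens to 85 mm and grips with 20 to 120 N. Pads are 22 mm wide; open, the fingers measure 114 mm over their backs; the gripper's body (76 mm by 85 mm) begins 54 mm behind the grasp point. The pads swing forward as they close: fully open they stand 13 mm farther back than shut.
Start: joints at [-1.269, 0.313, 0.046, 1.304, 0, 1.431], TCP at [245.853, -519.835, 231.323] pointing down, gripper open.
Joint ranges: [-2.76, 2.76], [-0.86, 1.69], [-1.03, 1.26], [-2.2, 2.34], [-1.47, 1.5], [-3.14, 3.14]. Speed limits (rad/s): [2.57, 2.57, 3.14, 3.14, 3.14, 3.14].

INTERFACE

Orientations are given as a rotation vector (axis times angle).
In Python, from bench import ctrl gives the robot as it stands. Calls block until the motion is done:
- ctrl.move_to(position, orientation): joint-space move of the TCP to a pose.
- ctrl.servo_line(position, attitude=None, vel=150, max_force=None): straight line of the TCP; attitude=None keeps the orientation; vel is the mean speed in mm/s. With max_force (N) it stops when the force on the tool has changed by that much, and returns True; else False.
- ctrl.set_joints(angles): joint-space move.
- ctrl.command_gripper(opening): finger opening in mm; the grip force is fixed at half the most; returns when the fingers have stopped.
- ctrl.dwell(seconds).
- ctrl.ik(position, orientation): joint angles nearest the present ones, or None.
- ctrl.read_state(): the state.
- ctrl.capture(name): name is "scene" or "side" or "wrist"; returns a dict with "img" (420x560x3 uint8, blue, green, red), "fx", "fy", "cx", "cy" (pixels), "position" and "orientation" of the camera in the world. Camera axes: x right, y down, z forward; pixel columns grow to the right and rows downward; lengths in mm; the calibration is good to about 2 mm. A picture is of the moment at which its call begins. There is no depth.
A pose or a line that the arm cannot do raises ctrl.IKError and nothing moves.
- ctrl.finish_job(): hands the job in, once; it reports no verdict.
The state is a dict: "time": time; "qpos": joint angles; "qd": joint speeds; "tau": joint torques, N m; "eef_pos": TCP position; "ee_rot": TCP orientation; "force": force on the tool from outside, world axes, zero at the start; "ft_torque": the same for the moment, N m; "width": finger opening in mm.
Only numpy, scipy, OpenCV 4.12 (cv2) and the standard library are available. Lean on these libraries where they do the work, as an engineer would, in place of code of your own. Each camera call takes 0.05 s, during which the arm holds its last target. There are 200 camera calls.

TASK

The bench cap press holds a rack of sample tubes whose push caps still stand proud. Flip the safety catch on the side of the press back, clear of the lever, then pull the lever all the way down so that the caps are pressed fully home, and keep the lever held down against its return spring: you finish while still holding it down with the gripper. Leave the tube rack, the canister and the cap tray on the table where they stand.

Things in the scene. Friction and masses are not known exactly. Their poses are not given: they have to be found in the camera images.
- press: White C-frame bench cap press, fixed: base 240 x 170 mm, top at 22 mm; head 162 x 80 mm in plan, from 155 to 235 mm above the table, over a rack of 12 tubes. Origin: table level, below the lever pivot. x points from its front (robot's side) to its back, y to its left, z up; turned up to 24 degrees either way
- lever_pivot (a point): Point on the lever's pivot axis (along the press's y), in the middle of the head, 190 mm above the table
- lever_grip (a point): Middle of the lever's hand grip: level black rubber bar, 24 mm diameter, 84 mm long along the press's y, 145 mm from the pivot between two flat steel arms. Start: 103 mm in front of the pivot, 103 mm above it; fully down: 141 mm in front, 35 mm below. Free to be taken from above, one finger in front of and one behind the bar; it may turn between them
- lever (a joint): Lever angle, rad: 0 raised 45 degrees above level (start), grows as the grip is pulled forward and down, end stop at 1.03. A return spring drives it back up: at the grip 3 N near the top, 10 N near the bottom, and 4 N more while pressing the caps. With the catch on it stops at about 0.08
- catch_tab (a point): Middle of the safety catch's thumb tab, beside the head's left (+y) side: ridged steel plate, 36 mm wide along y, 36 mm high, 4 mm thick, 40 mm from its hinge. Start: at the pivot's x, 79 mm left, 65 mm above it, leaning 30 degrees forward of upright; pushed back (press +x) it swings to 30 degrees back, lifting the hook off the lever's lock pin
- catch (a joint): Safety catch angle, rad: 0 on (hook blocks the lever), grows as the tab is pushed back, stop at 1.05 fully back. Stiff hinge: about 2 N at the tab moves it and it stays where it is left
- caps (a joint): How far the 12 white caps under the platen have been pressed onto their tubes, m: 0 standing proud (start), about 0.0057 fully home with the lever at its stop. They stay where they are pressed
- tube_rack: Bystander: loose blue rack with 7 capped tubes, 68 x 112 mm, 92 mm high, right of the press; origin under its centre
- canister: Bystander: loose white wipes canister, 80 mm diameter, 125 mm high, left of the press, beside its head; origin under its centre
- cap_tray: Bystander: loose grey tray of spare caps, 115 x 85 x 28 mm, left of the press, further forward; origin under its centre
- catch_hinge (a point): Hinge of the catch (axis along the press's y), 20 mm behind and 30 mm above the lever pivot, 64 mm left of it

How it is judged:
By the outcome, as a careful person would: the job done as asked, in the order asked, and still so for the second after the job is handed in, while the arm keeps its last pose, push and grip.
It also fails if it takes over 45 s, if anything falls off the work surface, if the arm or the gripper's body presses on something with over 40 N, if the wrist force passes 120 N, or if a joint passes its speed limit or range.

## Working session

There is one attempt and no reset: what is moved stays moved. The work goes in short steps, each a Python script; the robot and the scene stay as the last script left them, time stands still between calls to the robot, and variables do not carry over. Pictures are saved under pics/ and viewed, about 8 in all and at most 12, crops included, and the job is handed in when it is done.

```bash
ls; mkdir -p pics; python3 - <<'E'
from bench import ctrl
import cv2
for n in("scene","side"):
    c=ctrl.capture(n);cv2.imwrite(f"pics/{n}0.png",c["img"]);print(n,{k:v for k,v in c.items() if k!="img"})
print(ctrl.read_state())
E
```

```text
pics
scene {'fx': 440.28327920310915, 'fy': 440.28327920310915, 'cx': 279.5894136235184, 'cy': 207.404784666857, 'position': array([1127.64925634,  261.96219061,  986.86727481]), 'orientation': array([-1.44730614, -2.29283359,  0.75224588])}
side {'fx': 386.8896950313452, 'fy': 386.8896950313452, 'cx': 281.0028963154645, 'cy': 217.51344062080398, 'position': array([ 323.42221475, -491.01715058,  792.33197271]), 'orientation': array([-2.32420745,  0.63045596, -0.2393354 ])}
{'time': 0.1, 'qpos': array([-1.26860131e+00,  3.13945426e-01,  4.50888004e-02,  1.30360519e+00,
       -6.99443749e-06,  1.43121294e+00]), 'qd': array([ 0.00089744, -0.00072374,  0.00382842,  0.00078635,  0.00212432,
       -0.00065203]), 'tau': array([ 3.39173952e-03, -4.81725526e+01,  2.99243635e+01,  1.27434562e-02,
       -8.22960124e-05,  1.89865595e-06]), 'eef_pos': array([ 245.69989728, -519.3537565 ,  230.48504598]), 'ee_rot': array([ 1.97719579,  0.44569963, -1.97748404]), 'force': array([ 0.22638732,  1.01666012, -0.06773074]), 'ft_torque': array([ 0.00756627, -0.03588065,  0.0139976 ]), 'width': 85.45192476764555}
```

View pics/scene0.png

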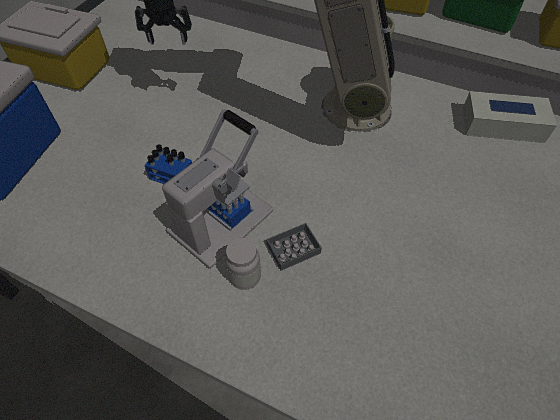

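View pics/side0.png

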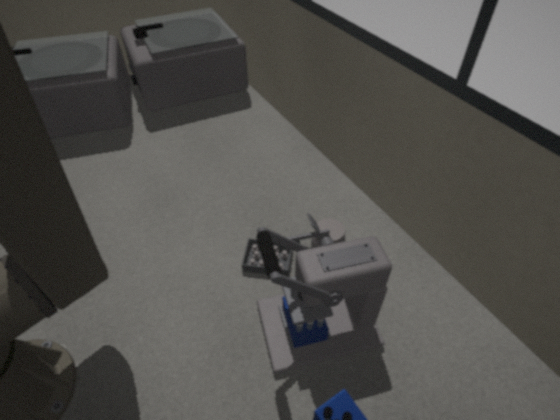

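Scene view: the press is near (205,190), its black grip near (238,122), and the canister is at (243,262). Side view: the grip is near (267,252) and the catch tab near (313,225). Next I triangulate the grip and enlarge both views of the catch.

```bash
cat > h.py <<'E'
import numpy as np, cv2
from scipy.spatial.transform import Rotation as R
def ray(c,p):
    d=R.from_rotvec(c["orientation"]).apply([(p[0]-c["cx"])/c["fx"],(p[1]-c["cy"])/c["fy"],1]); return np.array(c["position"]),d/np.linalg.norm(d)
def plane(c,p,z):
    o,d=ray(c,p); return o+d*(z-o[2])/d[2]
def tri(c1,p1,c2,p2):
    o,d=ray(c1,p1);q,e=ray(c2,p2)
    s=np.linalg.lstsq(np.c_[d,-e],q-o,rcond=None)[0]; a,b=o+s[0]*d,q+s[1]*e
    return (a+b)/2,np.linalg.norm(a-b)
def proj(c,X):
    v=R.from_rotvec(c["orientation"]).inv().apply(np.array(X)-c["position"]); return np.array([c["cx"]+c["fx"]*v[0]/v[2],c["cy"]+c["fy"]*v[1]/v[2]])
def dark(c,box,th):
    x0,y0,x1,y1=box; m=(c["img"][y0:y1,x0:x1].max(2)<th).astype(np.uint8)
    k=max(cv2.findContours(m,cv2.RETR_EXTERNAL,cv2.CHAIN_APPROX_NONE)[0],key=cv2.contourArea)
    r=cv2.minAreaRect(k); b=cv2.boxPoints(r)+[x0,y0]; 
    e=np.array([(b[i]+b[(i+1)%4])/2 for i in range(4)])
    i=0 if np.linalg.norm(e[0]-e[2])>np.linalg.norm(e[1]-e[3]) else 1
    return np.array(r[0])+[x0,y0],e[[i,i+2]],r[1],cv2.contourArea(k)
E
python3 - <<'E'
from bench import ctrl
from h import *
s=ctrl.capture("scene");d=ctrl.capture("side")
a=dark(s,(205,100,270,145),45);b=dark(d,(245,215,290,285),30)
print(a,b)
print("mid",tri(s,a[0],d,b[0]))
ea=a[1][np.argsort(a[1][:,0])]; eb=b[1][np.argsort(-b[1][:,1])] # right (press -y) first
P=[tri(s,ea[i],d,eb[i]) for i in(0,1)];print(P,np.linalg.norm(P[0][0]-P[1][0]))
u=s["img"][100:240,150:290];v=d["img"][195:335,225:365]
o=np.hstack([cv2.resize(x,(400,400),interpolation=cv2.INTER_CUBIC) for x in(u,v)])
cv2.imwrite("pics/crop1.png",cv2.convertScaleAbs(o,alpha=1.6))
E
```

```text
(array([237.98314667, 121.42696762]), array([[223.69101429, 112.49438286],
       [252.27527809, 130.35955238]]), (33.70793151855469, 10.06998062133789), 286.0) (array([267.09514427, 253.24862671]), array([[260.57869959, 233.10688972],
       [273.61158943, 273.39036179]]), (42.33927917480469, 15.530932426452637), 401.5)
mid (array([ 494.67835094, -148.82893824,  294.66463443]), np.float64(2.259154356631854))
[(array([ 484.28508189, -190.71159717,  297.43181973]), np.float64(4.321580929819266)), (array([ 505.98153588, -105.97409118,  294.57404315]), np.float64(2.8164481165599016))] 87.51770062969058
```

View pics/crop1.png

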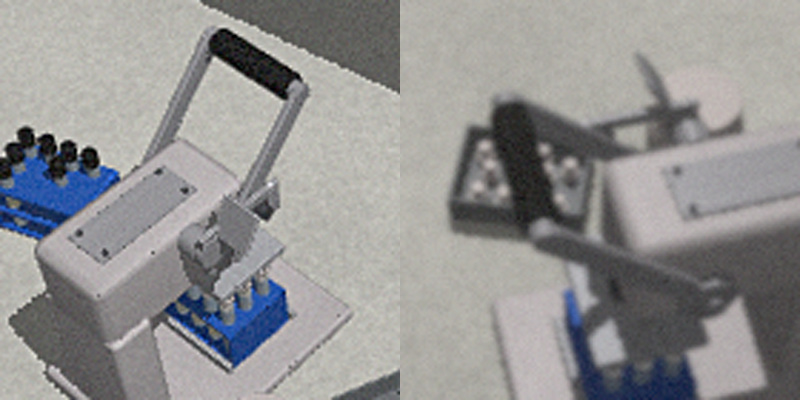

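```bash
python3 - <<'E'
from bench import ctrl
from h import *
s=ctrl.capture("scene");d=ctrl.capture("side")
S=lambda x,y:(150+x*.35,100+y*.35); D=lambda x,y:(225+(x-400)*.35,195+y*.35)
psi=np.arctan2(-21.7,84.7);print(np.degrees(psi))
Y=np.array([-np.sin(psi),np.cos(psi),0]);X=np.array([Y[1],-Y[0],0]);Z=np.array([0,0,1])
g=np.array([494.7,-148.8,293]);piv=g+103*X-103*Z;tab=piv+79*Y+65*Z
print(piv,tab)
iS=lambda p:((p[0]-150)/.35,(p[1]-100)/.35); iD=lambda p:((p[0]-225)/.35+400,(p[1]-195)/.35)
for n,P in dict(tab=tab,hinge=piv+20*X+64*Y+30*Z,**{f"c{a}{b}":tab+a*18*Y+b*18*(Z*.866-X*.5) for a in(-1,1) for b in(-1,1)}).items(): print(n,np.round(iS(proj(s,P))),np.round(iD(proj(d,P))))
p=[plane(s,S(*q),235) for q in((187,172),(210,190),(77,242),(107,257))]
print([x[:2].round() for x in p])
for a,b in((0,2),(1,3)): v=p[a]-p[b];print(np.degrees(np.arctan2(-v[1],-v[0])))
c=sum(p)/4; print("plate centre in press",(c-piv)@X,(c-piv)@Y)
# head side top edges in scene crop
for sc,dc in (((240,215),(650,82)),((262,200),(650,82))): print(tri(s,S(*sc),d,D(*dc)))
E
```

```text
-14.370001515179306
[ 594.47746326 -174.36282117  190.        ] [614.08389891 -97.83447556 255.        ]
tab [240. 218.] [646.  77.]
hinge [213. 253.] [679. 122.]
c-1-1 [217. 226.] [667. 110.]
c-11 [229. 186.] [643.  84.]
c1-1 [251. 250.] [649.  71.]
c11 [264. 209.] [625.  44.]
[array([ 576., -170.]), array([ 585., -143.]), array([ 675., -210.]), array([ 678., -181.])]
-21.909997589293326
-21.858103871677812
plate centre in press 33.367307298751534 7.0399174924600185
(array([ 612.93289002, -100.86384804,  254.49447681]), np.float64(4.03000471526079))
(array([604.19147265, -96.62416619, 259.9028606 ]), np.float64(23.63243557329744))
```

```bash
python3 - <<'E'
from bench import ctrl
from h import *
import pickle
r0=ctrl.read_state();psi=np.radians(-17)
down=lambda a:R.from_matrix(np.c_[[0,0,-1],[np.cos(a),np.sin(a),0],np.cross([0,0,-1],[np.cos(a),np.sin(a),0])]).as_rotvec()
print(R.from_rotvec(r0["ee_rot"]).as_matrix().round(2))
p=r0["eef_pos"];
for a in (psi,psi+np.pi):
  for q in ((440,-140,450),(540,-170,450),(440,-140,420)):
    print(a,q,ctrl.ik(q,down(a)))
ctrl.servo_line([p[0],p[1],420],vel=200)
best=min((psi,psi+np.pi),key=lambda a:9 if ctrl.ik((440,-140,450),down(a)) is None else abs(ctrl.ik((440,-140,450),down(a))[5]))
print(best)
ims=[]
for q in ((430,-140,450),(520,-170,450)):
    ctrl.move_to(q,down(best));ctrl.dwell(.3);c=ctrl.capture("wrist");ims.append(c);print(c["position"],c["fx"])
pickle.dump(ims,open("w.pkl","wb"))
cv2.imwrite("pics/w1.png",cv2.convertScaleAbs(cv2.resize(np.hstack([c["img"] for c in ims]),(800,300),interpolation=cv2.INTER_AREA),alpha=1.4))
print(ctrl.read_state()["time"])
E
```

```text
[[-0.    0.43 -0.9 ]
 [ 0.   -0.9  -0.43]
 [-1.   -0.   -0.  ]]
-0.29670597283903605 (440, -140, 450) [-0.48219077  0.12989465  0.34923188  1.79013357  0.          1.38531152]
-0.29670597283903605 (540, -170, 450) [-0.44677793  0.36534353  0.66291202  1.86836481  0.          1.42072437]
-0.29670597283903605 (440, -140, 420) [-0.48219077  0.11015903  0.250018    1.7106553   0.          1.38531152]
2.844886680750757 (440, -140, 450) [-0.48219077  0.12989465  0.34923188  1.79013357  0.         -1.75628113]
2.844886680750757 (540, -170, 450) [-0.44677793  0.36534353  0.66291202  1.86836481  0.         -1.72086828]
2.844886680750757 (440, -140, 420) [-0.48219077  0.11015903  0.250018    1.7106553   0.         -1.75628113]
-0.29670597283903605
[451.83693258 -68.53834397 592.04197148] 370.42796168869626
[540.76036445 -97.43259845 593.29790837] 370.42796168869626
4.1167
```

View pics/w1.png

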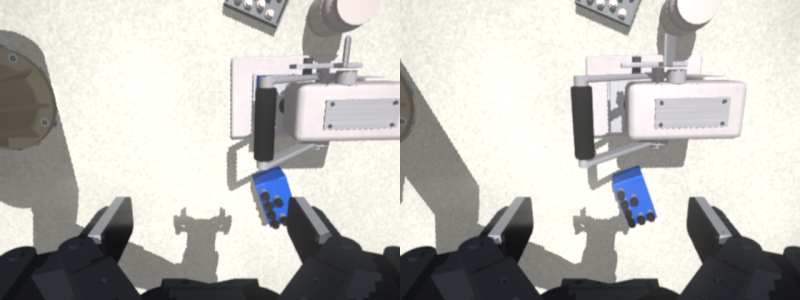

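The wrist pictures show the lever grip at about (265,123) left and (582,123) right, in half-size pixels. The press is almost aligned with the camera, the tab is at about (348,50) and (668,48), and the canister is just behind and left of the tab.

```bash
python3 - <<'E'
from h import *
import pickle
w=pickle.load(open("w.pkl","rb"))
A=[dark(w[0],(335,105,400,240),60),dark(w[1],(230,105,290,240),60)]
print(A)
print("mid",tri(w[0],A[0][0],w[1],A[1][0]))
E=[a[1][np.argsort(a[1][:,1])] for a in A]
P=[tri(w[0],E[0][i],w[1],E[1][i])[0] for i in(0,1)];v=P[0]-P[1];print(P,np.linalg.norm(v),"yaw",np.degrees(np.arctan2(-v[0],v[1])))
for k in (0,1):
  q=[plane(w[k],e,293) for e in E[k]];v=q[0]-q[1];print(q,"yaw",np.degrees(np.arctan2(-v[0],v[1])))
# head top blue-ish plate crop, tab crop enlarged
o=np.hstack([cv2.resize(w[1]["img"][20:200,300:500],(400,360),interpolation=cv2.INTER_CUBIC),cv2.resize(w[0]["img"][20:200,400:560],(400,450),interpolation=cv2.INTER_CUBIC)[:360]])
cv2.imwrite("pics/c2.png",o)
E
```

```text
[(array([370.24811172, 174.293396  ]), array([[372.46037769, 123.41131878],
       [368.03584766, 225.17547226]]), (29.189815521240234, 101.86029052734375), 2725.5), (array([256.10689545, 171.81724548]), array([[253.13448668, 121.28620911],
       [259.07930374, 222.34828186]]), (101.23677062988281, 27.481908798217773), 2575.0)]
mid (array([ 494.13634471, -146.07391694,  291.56246426]), np.float64(0.06315298909030193))
[array([ 505.10225461, -106.65576317,  292.99103702]), array([ 482.10853619, -189.28663699,  289.99206982])] 85.82287689735912 yaw -15.550305902118819
[array([ 505.1310173 , -106.55617145,  293.        ]), array([ 481.75833581, -188.27175433,  293.        ])] yaw -15.961841838186205
[array([ 505.07094545, -106.75328562,  293.        ]), array([ 482.75653647, -188.19401293,  293.        ])] yaw -15.322740978399855
```

View pics/c2.png

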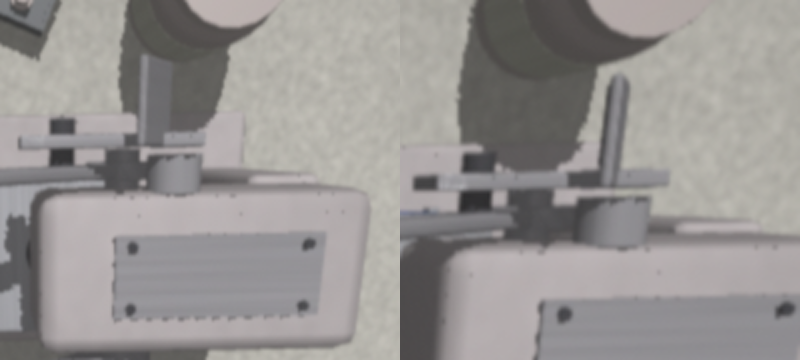

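```bash
python3 - <<'E'
from h import *
import pickle
w=pickle.load(open("w.pkl","rb"))
B=lambda x,y:(300+x/2,20+y/2);A=lambda x,y:(400+(x-400)/2.5,20+y/2.5)
q=[plane(w[1],B(*t),235) for t in((133,248),(309,243),(130,309),(303,305))]
for a,b in((1,0),(3,2)): v=q[a]-q[b];print(np.degrees(np.arctan2(v[1],v[0])))
for a,b in((0,2),(1,3)): v=q[a]-q[b];print(np.degrees(np.arctan2(-v[0],v[1])))
print("screw", tri(w[0],A(564,315),w[1],B(133,248)),tri(w[0],A(784,311),w[1],B(309,243)))
print("tab",tri(w[0],A(617,115),w[1],B(155,98)))
for yaw in(-15.6,-17):
  psi=np.radians(yaw);X=np.array([np.cos(psi),np.sin(psi),0]);Y=np.array([-X[1],X[0],0]);Z=np.array([0,0,1])
  g=np.array([494.1,-147.2,293]);piv=g+103*X-103*Z;tab=piv+79*Y+65*Z
  print(yaw,piv,tab,"plate",(sum(q)/4-piv)@X,(sum(q)/4-piv)@Y)
  for b in (-1,0,1):
    for a in(-1,1):
      P=tab+a*18*Y+b*18*(Z*.866-X*.5);p0=proj(w[0],P);p1=proj(w[1],P)
      print(a,b,((p0-[400,20])*2.5+[400,0]).round(),((p1-[300,20])*2).round())
# canister: top circle centre
E
```

```text
-15.332272537614102
-15.60887710902475
-16.449996380765455
-15.195440490579891
screw (array([ 595.12257501, -160.09469693,  236.78510104]), np.float64(0.05606490204542363)) (array([ 676.29868125, -183.00022405,  235.57845217]), np.float64(0.9906662736565699))
tab (array([618.27082488, -95.73075853, 248.96570783]), np.float64(3.9798644423876257))
-15.6 [ 593.30574438 -174.89874152  190.        ] [614.55041021 -98.80889875 255.        ] plate 40.18448517659645 -0.235154677868616
-1 -1 [612. 187.] [162. 146.]
1 -1 [626.  80.] [166.  60.]
-1 0 [609. 188.] [150. 146.]
1 0 [622.  76.] [153.  57.]
-1 1 [604. 188.] [136. 146.]
1 1 [618.  71.] [139.  52.]
-17 [ 592.59938986 -177.31428559  190.        ] [ 615.69675454 -101.76620987  255.        ] plate 40.14748848557834 3.263224368736269
-1 -1 [616. 195.] [165. 152.]
1 -1 [631.  88.] [171.  67.]
-1 0 [612. 195.] [153. 152.]
1 0 [628.  84.] [159.  63.]
-1 1 [608. 195.] [139. 152.]
1 1 [625.  78.] [145.  59.]
```

Everything agrees. The yaw is −15.6° from both the grip and the plate screws. The heights measured 291.6 mm for the grip (expected 293), about 236 for the head top (expected 235) and 249–254 for the tab (expected 255). Next I push the catch with closed fingers.

```bash
cat >> h.py <<'E'
psi=np.radians(-15.6);X=np.array([np.cos(psi),np.sin(psi),0]);Y=np.array([-X[1],X[0],0]);Z=np.array([0,0,1.])
PIV=np.array([493.9,-147.0,292.5])+103*X-103*Z
DOWN=R.from_matrix(np.c_[-Z,X,np.cross(-Z,X)]).as_rotvec()
pt=lambda x,y,z:PIV+x*X+y*Y+z*Z
E
python3 - <<'E'
from bench import ctrl
from h import *
ctrl.command_gripper(0)
ctrl.move_to(pt(-42,85,170),DOWN)
ctrl.servo_line(pt(-42,85,64),vel=120,max_force=10)
print(ctrl.read_state()["eef_pos"]-pt(-42,85,64))
r=ctrl.servo_line(pt(46,85,64),vel=60,max_force=15)
s=ctrl.read_state();d=s["eef_pos"]-PIV;print(r,"x",d@X,"y",d@Y,d[2],"F",s["force"]@X,s["force"],s["time"])
c=ctrl.capture("scene");e=ctrl.capture("side")
o=np.hstack([cv2.resize(x,(400,400),interpolation=cv2.INTER_CUBIC) for x in(c["img"][100:240,150:290],e["img"][195:335,225:365])])
cv2.imwrite("pics/c3.png",cv2.convertScaleAbs(o,alpha=1.6))
E
```

```text
[ 0.49944648 -0.46923282  1.16512821]
True x -17.427278256559248 y 85.2920892299915 64.96781475458903 F -2.506753017768802 [-2.30031011  1.08277787  0.77760777] 7.1833
```

View pics/c3.png

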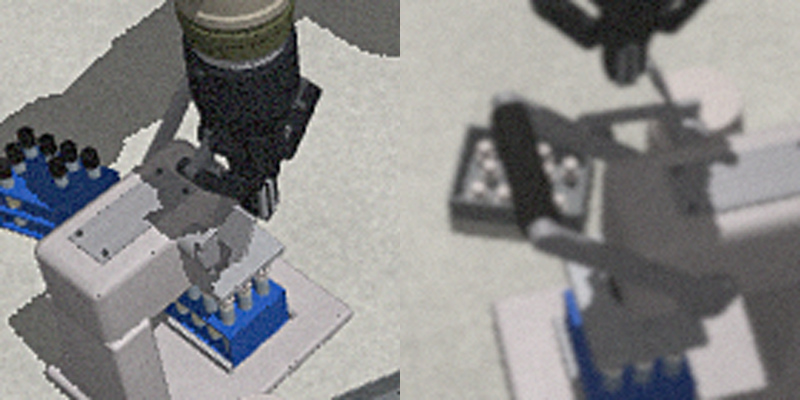

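The finger has just met the tab (scene crop about (262,205)). The contact bump tripped the force stop at x = −17, so I continue slowly.

```bash
python3 - <<'E'
from bench import ctrl
from h import *
for i in range(3):
    r=ctrl.servo_line(pt(34,85,65),vel=35,max_force=25)
    s=ctrl.read_state();d=s["eef_pos"]-PIV;print(r,"x",d@X,"y",d@Y,d[2],"F",s["force"]@X,s["time"])
    if not r or d@X>15: break
c=ctrl.capture("scene");e=ctrl.capture("side")
o=np.hstack([cv2.resize(x,(400,400),interpolation=cv2.INTER_CUBIC) for x in(c["img"][100:240,150:290],e["img"][195:335,225:365])])
cv2.imwrite("pics/c4.png",cv2.convertScaleAbs(o,alpha=1.6))
E
```

```text
False x 30.406402140091863 y 84.94965935926922 64.4213817121493 F -11.34286330746889 8.9333
```

View pics/c4.png

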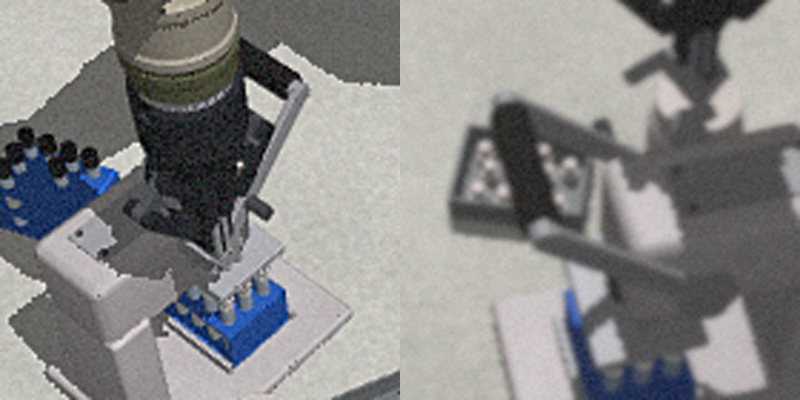

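The arm is held at 30.4 of the commanded 34 mm with 11 N, so the tab is at its stop, and the hook is raised. I back off, take a wrist picture to check, and move above the grip.

```bash
python3 - <<'E'
from bench import ctrl
from h import *
ctrl.servo_line(pt(5,85,66),vel=120)
ctrl.servo_line(pt(5,85,170),vel=200)
ctrl.command_gripper(85)
ctrl.move_to(pt(-103,0,190),DOWN);ctrl.dwell(.2)
c=ctrl.capture("wrist")
cv2.imwrite("pics/c5.png",cv2.convertScaleAbs(c["img"],alpha=1.3))
s=ctrl.read_state();print(s["time"],s["width"],s["eef_pos"]-pt(-103,0,190),s["force"])
P=lambda a,rr:pt(20+rr*np.sin(a),79,30+rr*np.cos(a))
for deg in(-30,0,30): print(deg,[proj(c,P(np.radians(deg),r)+a*Y).round() for r in(22,58) for a in(-18,18)])
print("grip",proj(c,pt(-103,0,103)))
E
```

```text
11.7417 84.73709016596021 [ 0.80249163  0.25794783 -0.69879541] [-0.23227465 -0.03302382 -0.19838084]
-30 [array([444., 117.]), array([451.,  65.]), array([435., 120.]), array([442.,  61.])]
0 [array([461., 117.]), array([468.,  65.]), array([485., 120.]), array([494.,  60.])]
30 [array([474., 117.]), array([481.,  65.]), array([523., 120.]), array([534.,  61.])]
grip [292.8421395  217.87908709]
```

View pics/c5.png

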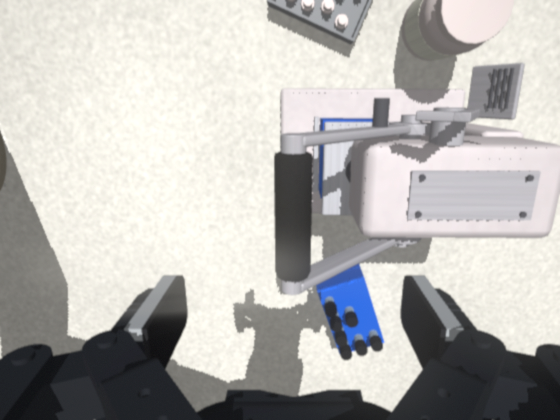

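The picture shows the tab flipped back at about (497,92), matching the 30°-back prediction to within a few pixels. The bar is centred at (293,217) as predicted. Next I grip it and pull.

```bash
python3 - <<'E'
from bench import ctrl
from h import *
def rep(t):
    s=ctrl.read_state();d=s["eef_pos"]-PIV;print(t,"xyz",(d@X).round(1),(d@Y).round(1),d[2].round(1),"F",s["force"].round(1),"w",s["width"].round(1),"t",s["time"].round(2))
print(ctrl.servo_line(pt(-103,0,82),vel=100,max_force=10));rep("at")
ctrl.command_gripper(15);rep("grip")
def arc(q): a=np.pi/4-q; return pt(-145*np.cos(a),0,145*np.sin(a)-21)
for q in np.linspace(0,.96,9)[1:]:
    r=ctrl.servo_line(arc(q),vel=70,max_force=40)
    rep(f"{q:.2f} {r}")
    if r: break
else:
    print(ctrl.servo_line(arc(1.04),vel=30,max_force=40));rep("end")
c=ctrl.capture("scene");e=ctrl.capture("side")
o=np.hstack([cv2.resize(x,(400,400),interpolation=cv2.INTER_CUBIC) for x in(c["img"][100:240,150:290],e["img"][195:335,225:365])])
cv2.imwrite("pics/c6.png",cv2.convertScaleAbs(o,alpha=1.6))
E
```

```text
FalseTraceback (most recent call last):
  File "<stdin>", line 5, in <module>
  File "<stdin>", line 4, in rep
AttributeError: 'float' object has no attribute 'round'
```

```bash
cat >> h.py <<'E'
def rep(ctrl,t):
    s=ctrl.read_state();d=s["eef_pos"]-PIV;print(t,"xyz",np.round([d@X,d@Y,d[2]],1),"F",np.round(s["force"],1),"w",round(float(s["width"]),1),"t",round(float(s["time"]),2))
def arc(q): a=np.pi/4-q; return pt(-145*np.cos(a),0,145*np.sin(a)-21)
E
python3 - <<'E'
from bench import ctrl
from h import *
rep(ctrl,"at")
ctrl.command_gripper(15);rep(ctrl,"grip")
for q in np.linspace(0,.96,9)[1:]:
    r=ctrl.servo_line(arc(q),vel=70,max_force=40)
    rep(ctrl,f"{q:.2f} {r}")
    if r: break
else:
    print(ctrl.servo_line(arc(1.04),vel=30,max_force=40));rep(ctrl,"end")
c=ctrl.capture("scene");e=ctrl.capture("side")
o=np.hstack([cv2.resize(x,(400,400),interpolation=cv2.INTER_CUBIC) for x in(c["img"][100:240,150:290],e["img"][195:335,225:365])])
cv2.imwrite("pics/c6.png",cv2.convertScaleAbs(o,alpha=1.6))
E
```

```text
at xyz [-1.026e+02 -1.000e-01  8.270e+01] F [0.  0.6 1.1] w 84.9 t 12.97
grip xyz [-102.9   -0.    82.3] F [ 0.1 -0.2  3. ] w 22.1 t 13.57
0.12 False xyz [-112.5    0.    70.6] F [-0.5  0.7  9.8] w 22.3 t 13.97
0.24 False xyz [-122.1    0.    56.2] F [2.4 0.4 8.1] w 22.3 t 14.38
0.36 False xyz [-1.302e+02  1.000e-01  4.050e+01] F [1.4 0.8 7.5] w 22.5 t 14.78
0.48 False xyz [-1.367e+02  1.000e-01  2.380e+01] F [2.2 1.1 5.7] w 22.4 t 15.18
0.60 False xyz [-1.411e+02  1.000e-01  7.800e+00] F [-2.8  0.7 12.4] w 22.0 t 15.57
0.72 False xyz [-1.442e+02  1.000e-01 -1.030e+01] F [-2.3  2.2  9.1] w 22.6 t 15.97
0.84 False xyz [-1.454e+02  1.000e-01 -2.840e+01] F [-2.9  1.8  6.7] w 22.5 t 16.38
0.96 False xyz [-144.6    0.2  -45.7] F [-7.8  3.1 10.8] w 22.5 t 16.77
False
end xyz [-143.2    0.2  -57.4] F [-8.9  3.3  9.4] w 22.3 t 17.31
```

View pics/c6.png

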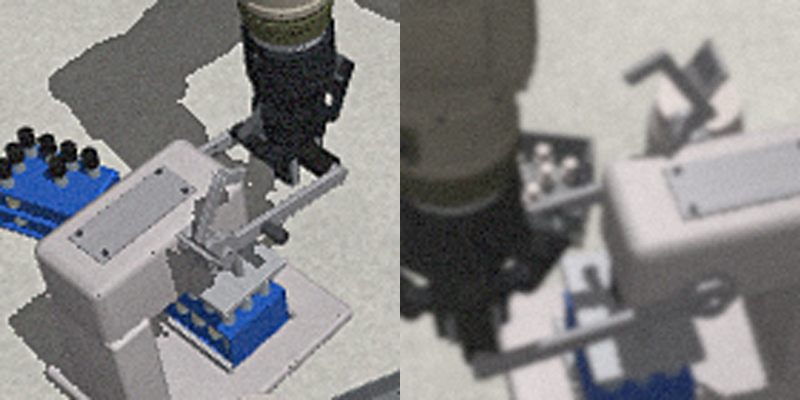

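The lever is down near its stop and the hook is up, clear of the pin. The force of 9–10 N doesn't yet show the stop, so I press on gently until it rises.

```bash
python3 - <<'E'
from bench import ctrl
from h import *
s0=ctrl.read_state()
for k in range(1,6):
    d=s0["eef_pos"]-PIV
    r=ctrl.servo_line(pt(d@X+.25*k,0,d[2]-2*k),vel=15,max_force=25); ctrl.dwell(.15);rep(ctrl,(k,r))
    if ctrl.read_state()["force"][2]>28 or r: break
E
```

```text
(1, False) xyz [-1.429e+02  1.000e-01 -5.820e+01] F [-3.6  2.9 10.5] w 22.4 t 17.93
(2, False) xyz [-1.425e+02  1.000e-01 -5.990e+01] F [-4.4  1.2 12.9] w 22.4 t 18.36
(3, False) xyz [-1.422e+02  1.000e-01 -6.160e+01] F [-4.5  2.4 15.3] w 22.5 t 18.79
(4, False) xyz [-1.417e+02  1.000e-01 -6.320e+01] F [-6.9  3.1 16.4] w 22.6 t 19.23
(5, False) xyz [-1.414e+02  1.000e-01 -6.580e+01] F [-3.1  2.6 11.7] w 22.2 t 19.66
```

```bash
python3 - <<'E'
from bench import ctrl
from h import *
ctrl.dwell(.3);rep(ctrl,"now")
c=ctrl.capture("scene");e=ctrl.capture("side")
for q in(.85,.95,1.03,1.1):
    a=np.pi/4-q;G=pt(-145*np.cos(a),0,145*np.sin(a))
    print(q,"L end scene",((proj(c,G+46*Y)-[200,120])*8).round(),"R end side",((proj(e,G-46*Y)-[225,280])*8+[400,0]).round())
print("pivot L scene",((proj(c,PIV+46*Y)-[200,120])*8).round(),"R side",((proj(e,PIV-46*Y)-[225,280])*8+[400,0]).round())
o=np.hstack([cv2.resize(c["img"][120:190,220:290],(400,560)[:1]*2,interpolation=cv2.INTER_CUBIC),cv2.resize(e["img"][270:340,250:320],(400,400),interpolation=cv2.INTER_CUBIC)])
cv2.imwrite("pics/c7.png",cv2.convertScaleAbs(o,alpha=1.6))
k=400/70
for q in(.85,.95,1.03,1.1):
    a=np.pi/4-q;G=pt(-145*np.cos(a),0,145*np.sin(a))
    print(q,((proj(c,G+46*Y)-[220,120])*k).round(),((proj(e,G-46*Y)-[250,270])*k+[400,0]).round())
E
```

```text
now xyz [-1.414e+02  1.000e-01 -6.580e+01] F [-2.7  1.9 12. ] w 22.4 t 19.96
0.85 L end scene [544. 283.] R end side [613. 308.]
0.95 L end scene [541. 317.] R end side [624. 338.]
1.03 L end scene [537. 346.] R end side [638. 360.]
1.1 L end scene [532. 371.] R end side [652. 378.]
pivot L scene [209. 539.] R side [1247.  137.]
0.85 [274. 202.] [409. 277.]
0.95 [272. 226.] [417. 299.]
1.03 [270. 247.] [427. 314.]
1.1 [266. 265.] [437. 327.]
```

View pics/c7.png

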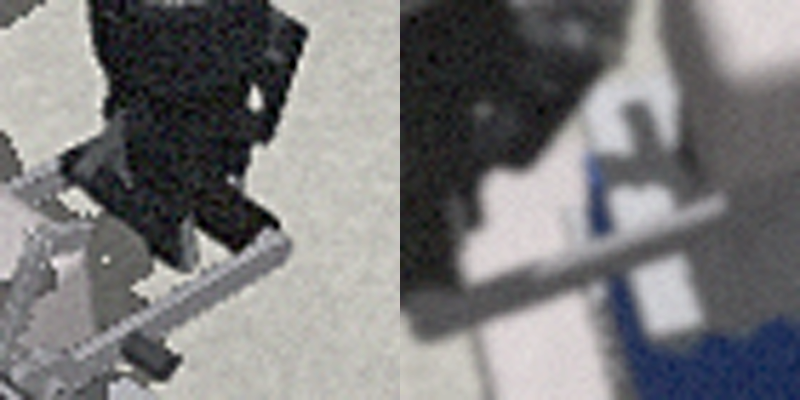

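Scene crop: the left arm end is at about (278,240), against (270,247) predicted at the stop. Side crop: the right end is at about (430,318), against (427,314). The bar seems to have slid about 10 mm up the pads. I measure the lever angle more finely and check for creep over 1.2 s.

```bash
cat > chk.py <<'E'
from bench import ctrl
from h import *
def armline(im,c,side,q):
    # find arm's bright/dark band: profile across the predicted arm near the grip end, in the image
    a=np.pi/4-q;f=lambda r:proj(c,PIV-r*np.cos(a)*X+r*np.sin(a)*Z+side*46*Y)
    return f
def angle(c,side,name):
    # cut out 'upright' strips for candidate q: gray level along arcs of radius r, as function of q
    g=cv2.cvtColor(c["img"],cv2.COLOR_BGR2GRAY).astype(np.float32)
    qs=np.arange(.75,1.31,.01);M=[]
    for r in (95,105,115,125):
        pts=np.array([armline(None,c,side,q)(r) for q in qs],np.float32)
        M.append(cv2.remap(g,pts[:,0].reshape(1,-1),pts[:,1].reshape(1,-1),cv2.INTER_LINEAR)[0])
    return qs,np.array(M)
E
python3 - <<'E'
from chk import *
c=ctrl.capture("scene");e=ctrl.capture("side")
for n,cc,sd in(("scene",c,1),("side",e,-1)):
    qs,M=angle(cc,sd,n);print(n);print(qs[::2].round(2));print(M[:,::2].astype(int))
ctrl.dwell(1.2);rep(ctrl,"later")
c2=ctrl.capture("scene")
g=[cv2.cvtColor(x["img"][150:175,245:275],cv2.COLOR_BGR2GRAY).astype(np.float32) for x in(c,c2)]
print("shift px",cv2.phaseCorrelate(*g))
E
```

```text
scene
[0.75 0.77 0.79 0.81 0.83 0.85 0.87 0.89 0.91 0.93 0.95 0.97 0.99 1.01
 1.03 1.05 1.07 1.09 1.11 1.13 1.15 1.17 1.19 1.21 1.23 1.25 1.27 1.29
 1.31]
[[ 85  72  67  70  81  97 107 115 113 108  99  96 102  86  69  72  73  73
   71  71  81  96 114 118 123 121 122 122 119]
 [ 33  63 107 121 129 125 121 117  96  83  90  99 103  88  80  72  74  72
   68  69  84 102 119 122 122 119 117 116 114]
 [ 19  20  22  22  15  13  17  33  74 101 105  99  95  92  74  72  75  76
   71  81  98 124 121 119 118 118 115 114 113]
 [ 19  22  20  15  24  24  18  14  21  41  67 101 104  90  76  73  74  73
   75  81 103 120 118 116 115 113 115 112 113]]
side
[0.75 0.77 0.79 0.81 0.83 0.85 0.87 0.89 0.91 0.93 0.95 0.97 0.99 1.01
 1.03 1.05 1.07 1.09 1.11 1.13 1.15 1.17 1.19 1.21 1.23 1.25 1.27 1.29
 1.31]
[[115 114 113 112 112 113 114 114 110 106 103 100  95  89  80  71  63  58
   55  54  56  62  69  79  83  83  77  65  53]
 [134 132 132 131 132 133 134 128 122 114 108 102  94  85  76  67  60  56
   54  57  64  78  91 103 114 122 122 120 117]
 [132 132 133 133 134 134 132 128 118 103  87  72  61  55  52  53  52  50
   53  59  68  84 100 115 126 129 132 133 133]
 [117 121 124 126 127 127 129 127 120 107  91  72  55  53  53  54  55  55
   57  65  81 100 114 127 132 132 133 135 135]]
later xyz [-1.414e+02  1.000e-01 -6.580e+01] F [-2.7  1.6 12.1] w 22.3 t 21.36
shift px ((-0.11350940149273114, 0.41184606489374787), 0.946186306476593)
```

Both views put the arm band's centre at about 1.05, against the 1.03 stop, and the hold is steady. To remove calibration bias I run the same measurement on the starting pictures, where the angle is 0.

```bash
python3 - <<'E'
from chk import *
import chk
def cen(c,side,q0):
    g=cv2.cvtColor(c["img"],cv2.COLOR_BGR2GRAY).astype(np.float32);qs=np.arange(q0-.25,q0+.25,.01);o=[]
    for r in(105,110,115,120,125):
        p=np.array([armline(None,c,side,q)(r) for q in qs],np.float32)
        o.append(cv2.remap(g,p[:,:1].T.copy(),p[:,1:].T.copy(),cv2.INTER_LINEAR)[0][::2].astype(int))
    return qs[::2].round(2),np.array(o)[::2]
for n,sd in(("scene",1),("side",-1)):
    c=ctrl.capture(n);c["img"]=cv2.imread(f"pics/{n}0.png");print(n);[print(x) for x in cen(c,sd,0)]
rep(ctrl,"")
c,e=ctrl.capture("scene"),ctrl.capture("side")
o=np.hstack([cv2.resize(x,(400,400),interpolation=cv2.INTER_CUBIC) for x in(c["img"][150:230,190:270],e["img"][205:335,235:365])])
cv2.imwrite("pics/c8.png",cv2.convertScaleAbs(o,alpha=1.6))
E
```

```text
scene
[-0.25 -0.23 -0.21 -0.19 -0.17 -0.15 -0.13 -0.11 -0.09 -0.07 -0.05 -0.03
 -0.01  0.01  0.03  0.05  0.07  0.09  0.11  0.13  0.15  0.17  0.19  0.21
  0.23]
[[118 117 118 119 117 116 116 109  89  82  84  87  86  79  73  72  71  68
   64  71  93 115 120 121 122]
 [119 121 118 116 115 116 116 118  97  78  85  90  88  78  68  68  72  69
   69  86 109 119 119 118 120]
 [116 117 118 117 118 118 118 123 112  79  82  89  88  80  71  70  70  67
   73  99 122 117 114 115 115]]
side
[-0.25 -0.23 -0.21 -0.19 -0.17 -0.15 -0.13 -0.11 -0.09 -0.07 -0.05 -0.03
 -0.01  0.01  0.03  0.05  0.07  0.09  0.11  0.13  0.15  0.17  0.19  0.21
  0.23]
[[ 85  72  56  49  48  48  50  59  71  69  59  50  44  44  40  42  45  54
   78  99 108 103  94  90  97]
 [ 64  49  48  47  51  68  95 104  94  76  62  51  44  44  43  45  49  55
   74  92 100 105 109 110 108]
 [ 46  49  61  89 102 101  90  66  57  64  62  50  43  46  48  46  50  70
   94 103 105 106 107 107 109]]
 xyz [-1.414e+02  1.000e-01 -6.590e+01] F [-3.3  2.8 13. ] w 22.3 t 21.51
```

View pics/c8.png

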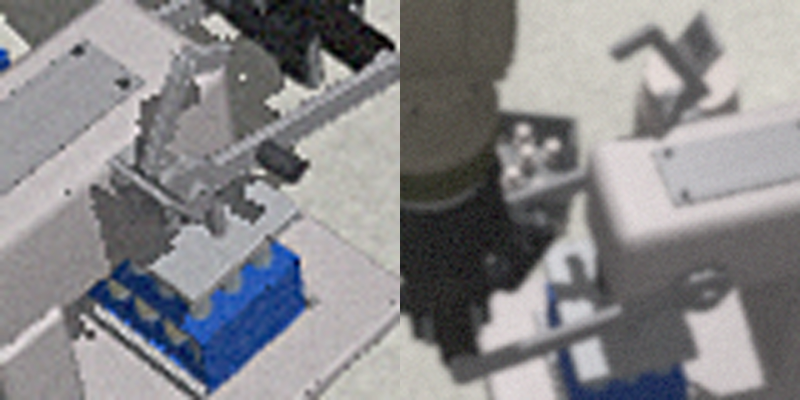

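Platen down on the tubes, hook raised, tab back. Against the start pictures, the lever has turned 1.02 rad (scene) and about 1.06 rad (side), so it is at the stop and the hold is stable. I hand in.

```bash
python3 - <<'E'
from bench import ctrl
from h import *
rep(ctrl,"final");ctrl.finish_job()
E
```

```text
final xyz [-1.414e+02  1.000e-01 -6.580e+01] F [-3.   2.2 12. ] w 22.6 t 21.61
the job is handed in; nothing more can be done
```

I flipped the safety catch back, pulled the lever down to its stop and handed the job in at 21.6 s with the gripper still holding it. As far as the checks could show, the job was done as asked.

**Catch:** I pushed the tab back with closed fingers until the arm was held short of its target by 11 N. The tab then looked a few pixels short of the fully-back position I predicted, within the calibration and plate thickness. The hook stands clear of the lever.

**Lever:** Comparing the start and end pictures, it turned about 1.02 rad in the scene view and about 1.06 rad in the side view; the stop is at 1.03. The pictures show the platen down on the tubes. I did not measure how far the caps went in, so that follows from the lever being at its stop.

**Slip:** The bar slid about 10 mm along the pads while I pressed against the stop, when the upward force peaked at 16 N. After that the arm position and force (about 12 N, against a 10 N return spring) stayed steady for about 1.7 s. An image check over 1.2 s of that time read a 0.4 px downward shift, which I took as noise.

**Other notes:**
- The first catch push stopped early on the contact bump, and I repeated it more slowly.
- An early yaw estimate of −22° from one view disagreed with the others. The wrist views settled it at −15.6°.
- I saw no contact with the tube rack, canister or cap tray, but I did not re-measure where they stand.

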